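# Find the warped lid on the marble slab

### The arm

A 6-joint arm with a two-finger parallel gripper is mounted at the origin on the work surface. World frame = base frame: x ahead of the robot, y to its left, z up, the work surface at z = 0. Lengths are in mm, angles in rad, forces in N, time in s.
With the tool pointing down it reaches from about 300 to 875 mm from the base axis. Payload 6.4 kg.
Tool frame: the origin (TCP) lies on the centre line of the jaws, within the pads' length; the fingertips stand 14 mm ahead of it and the grasp point (between the pads) lies 5 mm behind it; z points along the fingers, y is the line along which they close (so a half turn about z gives the same grasp; the last joint's range is limited). The gripper opens to 88 mm and grips with 3 to 60 N. Pads are 18 mm wide; open, the fingers measure 123 mm over their backs; the gripper's body (75 mm by 187 mm) begins 45 mm behind the grasp point.
Start: joints at [0.958, 0.181, 1.607, -0, 1.354, -0.206], TCP at [227.502, 528.095, 252.714] pointing down, gripper open.
Joint ranges: [-2.99, 2.99], [-0.89, 2.07], [0.3, 2.58], [-1.14, 4.28], [0, 2.63], [-3.12, 3.12]. Speed limits (rad/s): [2.57, 2.57, 3.01, 3.14, 3.14, 3.14].

### API

Orientations are given as a unit quaternion [w, x, y, z].
In Python, from station import manip gives the robot as it stands.
- The arm moves only by the tool step_arm, never from a script. Its argument "targets" is a list of rows, each a list of 3 entries, a list of its own where there are three numbers: the shift along the world's x, y, z in cm, then the turn about the world's z in degrees, then the opening, from 0 (shut) to 1 (fully open). A call has 1 to 10 rows; each row is the pose to reach, as a shift and turn from the pose commanded when the call began; what a row does not reach only later rows make up. A row lasts 1/8 s, in which the tool goes at most 62.5 mm and 10.7 degrees, less where a joint would pass 70% of its speed; a pose out of reach is approached as far as the arm can. A call with a gripper value outside its range is refused whole. The fingers move at their own pace and stop on an object; the grip force is fixed at half the most. Time passes only in rows, so rows that repeat a pose let the fingers close. It gives the time, the measured TCP pose, the force, the opening and the grip force at its end, in the units of the state.
- manip.get_obs(): the state, without advancing time (a new reading comes with each control period).
- manip.read_camera(name): name is "side" or "top" or "wrist"; returns a dict with "image" (480x640x3 uint8, blue, green, red), "z_map" (480x640 float32, mm along the optical axis (not along the pixel's ray), 0 where there is no reading), "mtx" (3x3 intrinsics, pixels), "k1" (the pictures are not rectified: a ray, as slopes to the right and down, at radius r is drawn at 1 + k1 r^2 times it, then the intrinsics apply), "T" (4x4, takes a point from camera to world coordinates). Camera axes: x right, y down, z forward; pixel columns grow to the right and rows downward; lengths in mm; the calibration is good to about 2 mm. A picture is of the moment at which its call begins.
- manip.sign_off(): hands the job in; it is judged then, once.
The state is a dict: "clock": time; "qpos": joint angles; "qd": joint speeds; "joint_efforts": joint torques, N m; "position": TCP position; "ee_rot": TCP orientation; "contact_force": force on the tool from outside, world axes, zero at the start; "moment": the same for the moment, N m; "width": finger opening in mm; "grasp_force": force on a finger pad.
Only numpy, scipy, OpenCV 4.12 (cv2) and the standard library are available. Lean on these libraries where they do the work, as an engineer would, in place of code of your own. Each camera call takes 0.05 s, during which the arm holds its last target. There are 200 camera calls.

### The job

Three wooden box lids lie on the marble slab and one of them has warped. Press down near the long edges of the lids to find the one that rocks, tipping it under your push, then lift that one by its bar grip and lay it right way up, flat in the teal tray. Leave the two sound lids lying where they are on the slab, and do not disturb the mug, the pepper mill or the white canister.

Things in the scene. Friction and masses are not known exactly. Their poses are not given: they have to be found in the camera images.
- lid_1_center (a point): Wooden lid, one of three alike from above: flat plate 150 (x) x 100 (y) x 14 mm, long edges along x; on its middle a bar grip 70 (x) x 16 (y) x 30 mm tall; 44 mm tall in all, about 0.25 kg. Point at its centre, 22 mm above the underside, so 8 mm above the plate's top face; z up. Any one of the three may be the warped one.
- lid_2_center (a point): Another lid, sizes, point and axes as lid_1. The warped lid (one of the three) is flat beneath only on a 16 mm wide strip along its x; from there the underside rises to 6 mm off the slab at both long edges. It lies level by itself.
- lid_3_center (a point): Another lid, sizes, point and axes as lid_1. About 1 N pressed near a long edge tips the warped lid by 0.14 rad: its top sinks about 5 mm at 42 mm from the middle (a broad fingertip, riding on its inner side, sinks 3 to 4), then stops firmly; let go, it comes level. A sound lid does not yield.
- slab: Fixed, flat white marble slab, 240 (x) x 480 (y) x 20 mm tall, lying on the counter. Origin at the centre of its underside, z up; its top is 20 mm above the origin. The lids lie on it side by side along its y.
- tray: Fixed teal open tray, outside 220 (x) x 170 (y) x 40 mm tall, walls and floor 6 mm thick, so 208 x 158 mm inside. Origin at the centre of its underside, z up. A lid fits in with its long side along the tray's x.
- mug: White mug, 80 mm across, 90 mm tall, handle to its +y; bystander. Origin at the centre of its underside.
- mill: Brown pepper mill, bottle shaped, 52 mm across, 170 mm tall; bystander. Origin at the centre of its underside.
- canister: Empty white ceramic box, open at the top, 95 (x) x 145 (y) x 110 mm tall; bystander. Origin at the centre of its underside.
Things that resemble listed ones, but are neither listed nor needed, are in the scene too. What is shaped like the part that bears lid_2_center but blue or grey is not meant.

How it is judged:
By the outcome, as a careful person would: the job done as asked, in the order asked, and still so for the second after the job is handed in, with the robot touching nothing.
It also fails if it takes over 72 s, if anything falls off the work surface, if the arm or the gripper's body presses on something with over 40 N, if the wrist force passes 120 N, or if a joint passes its speed limit or range.

## Working session

There is one attempt and no reset: what is moved stays moved. The work goes in short steps, Python scripts to look and compute and a tool call to move; the robot and the scene stay as the last step left them, time stands still between calls to the robot, and variables do not carry over. Pictures are saved under pics/ and viewed, at most 10 in all, crops included, and the job is handed in when it is done.

Besides the shell and the picture viewer there is one more tool, called after "Request:" by a JSON object that holds its "fn" and its "kwargs", one argument or row to a line. step_arm: Moves the arm, as the interface text tells. Its arguments: {"type":"object","properties":{"targets":{"type":"array"}},"required":["targets"]}

```bash
mkdir -p pics; cat > h.py <<'E'
import numpy as np, cv2
from station import manip
def cam(n, save=None):
    c=manip.read_camera(n)
    if save: cv2.imwrite('pics/'+save+'.png',c['image'])
    return c
def undist(c,u,v):
    K=c['mtx']; d=np.array([c['k1'],0,0,0,0],float)
    return cv2.undistortPoints(np.array([[[u,v]]],float),K,d)[0,0]
def plane(c,u,v,z):
    x,y=undist(c,u,v); T=c['T']; r=T[:3,:3]@[x,y,1]; o=T[:3,3]
    return o+r*(z-o[2])/r[2]
def cloud(c):
    h,w=c['z_map'].shape; g=np.stack(np.meshgrid(np.arange(w),np.arange(h)),-1).reshape(-1,1,2).astype(float)
    p=cv2.undistortPoints(g,c['mtx'],np.array([c['k1'],0,0,0,0],float))[:,0]
    z=c['z_map'].reshape(-1,1); P=np.hstack([p*z,z])
    return (P@c['T'][:3,:3].T+c['T'][:3,3]).reshape(h,w,3)
E
python3 - <<'E'
from h import *
o=manip.get_obs(); print({k:np.round(v,3) for k,v in o.items()})
for n in ['top','side','wrist']:
    c=cam(n,n+'0'); print(n,c['k1'],np.round(c['T'],2).tolist(),c['mtx'].tolist())
E
```

```text
{'clock': np.float64(0.0), 'qpos': array([ 0.958,  0.182,  1.608,  0.   ,  1.354, -0.206]), 'qd': array([ 0.001,  0.001, -0.   ,  0.001, -0.   , -0.   ]), 'joint_efforts': array([ 0.0000e+00, -4.3386e+01, -3.4185e+01,  7.0000e-02,  3.8000e-02,
       -0.0000e+00]), 'position': array([227.206, 527.661, 251.825]), 'ee_rot': array([-0.   ,  0.202,  0.979, -0.001]), 'contact_force': array([ 0.085, -0.047,  0.214]), 'moment': array([ 0.013, -0.03 ,  0.015]), 'grasp_force': np.float64(0.0), 'width': np.float64(87.988)}
top -0.21862167993984363 [[-0.03, -0.98, 0.18, 297.6], [-1.0, 0.03, -0.01, -69.35], [0.01, -0.18, -0.98, 1465.62], [0.0, 0.0, 0.0, 1.0]] [[616.4143838343855, 0.0, 322.64370510098206], [0.0, 616.4143838343855, 245.4975132827471], [0.0, 0.0, 1.0]]
side 0.05934274388092801 [[1.0, 0.01, 0.02, 494.25], [-0.01, -0.74, 0.68, -1123.91], [0.02, -0.68, -0.74, 1210.38], [0.0, 0.0, 0.0, 1.0]] [[571.6994570285401, 0.0, 333.7500575218505], [0.0, 571.6994570285401, 234.3652408729057], [0.0, 0.0, 1.0]]
wrist -0.06518569387662992 [[0.4, 0.87, 0.29, 151.48], [0.92, -0.37, -0.13, 561.03], [-0.0, 0.32, -0.95, 384.13], [0.0, 0.0, 0.0, 1.0]] [[423.15163239159295, 0.0, 321.2687223539106], [0.0, 423.15163239159295, 240.5841753915879], [0.0, 0.0, 1.0]]
```

View pics/top0.png

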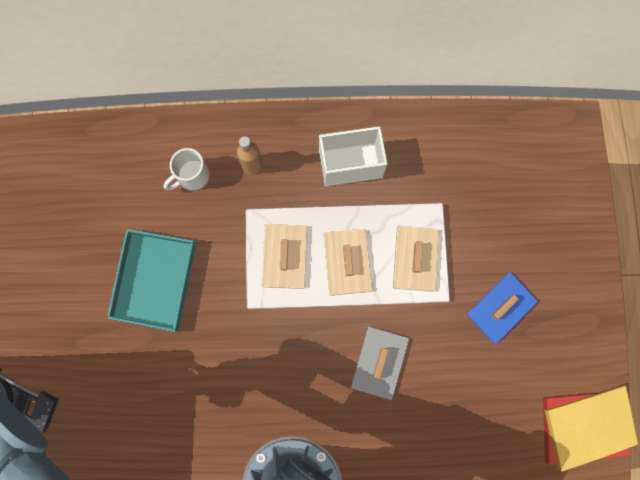

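View pics/side0.png

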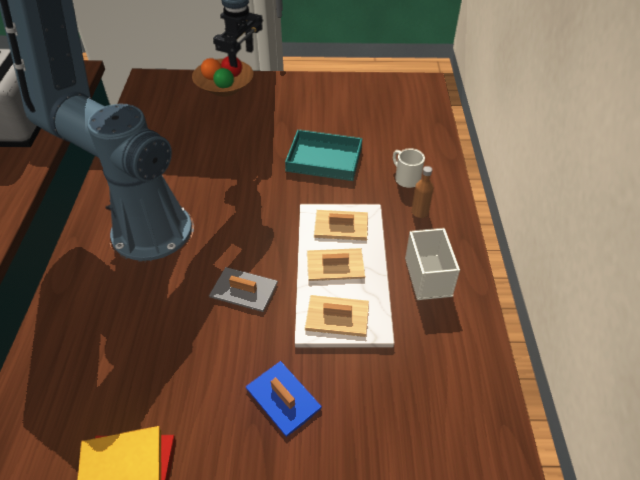

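The top view shows three lids at about (285,257), (349,262) and (417,258) on the slab, with the teal tray at (152,280). The canister is at (352,157), the mill at (249,155) and the mug at (188,170). The grey lid (381,363) and the blue one (503,308) are decoys. The side view agrees.

```bash
python3 - <<'E'
from h import *
for n in ['top','side']:
    c=cam(n); P=cloud(c); hsv=cv2.cvtColor(c['image'],cv2.COLOR_BGR2HSV)
    Z=P[...,2]
    inreg=(P[...,0]>330)&(P[...,0]<640)&(P[...,1]>-330)&(P[...,1]<270)
    wood=(hsv[...,0]>8)&(hsv[...,0]<30)&(hsv[...,1]>50)&inreg&(Z>24)&(Z<80)
    m=cv2.morphologyEx(wood.astype(np.uint8),cv2.MORPH_OPEN,np.ones((3,3)))
    k,lab,st,ce=cv2.connectedComponentsWithStats(m)
    for i in range(1,k):
        if st[i,4]<500: continue
        q=P[lab==i]; zp=np.median(q[:,2])
        pl=(q[:,2]<50); gr=q[q[:,2]>56]
        cn=max(cv2.findContours((lab==i).astype(np.uint8),0,1)[0],key=cv2.contourArea)[:,0]
        w=np.array([plane(c,u,v,34)[:2] for u,v in cn],np.float32)
        r=cv2.minAreaRect(w); rg=cv2.minAreaRect(gr[:,:2].astype(np.float32))
        print(n,'lid px',ce[i].round(),'plateZ',round(zp,1),'rect34',np.round(r[0],1),np.round(r[1],1),round(r[2],1),'grip',np.round(rg[0],1),np.round(rg[1],1),round(rg[2],1),'gz',np.median(gr[:,2]).round(1))
    teal=(hsv[...,0]>80)&(hsv[...,0]<98)&(hsv[...,1]>90)&(P[...,0]>200)&(P[...,0]<640)&(P[...,1]>150)&(P[...,1]<500)
    for nm,mm,z in [('rim',teal&(Z>33)&(Z<46),40),('all',teal,40),('floor',teal&(Z<12)&(Z>0),6)]:
        q=P[mm][:,:2].astype(np.float32); r=cv2.minAreaRect(q); print(n,nm,np.round(r[0],1),np.round(r[1],1),round(r[2],1))
    whit=(hsv[...,1]<45)&(hsv[...,2]>140)&inreg&(Z>12)&(Z<27)
    r=cv2.minAreaRect(P[whit][:,:2].astype(np.float32)); print(n,'slab',np.round(r[0],1),np.round(r[1],1),round(r[2],1),np.median(Z[whit]))
    tall=(Z>75)&(P[...,0]>420)&(P[...,0]<760)&(P[...,1]>-350)&(P[...,1]<420)
    k,lab,st,ce=cv2.connectedComponentsWithStats(tall.astype(np.uint8))
    for i in range(1,k):
        if st[i,4]>30: q=P[lab==i]; print('tall',ce[i].round(),q.min(0).round(),q.max(0).round())
E
```

```text
top lid px [284. 256.] plateZ 34.5 rect34 [538.6   5.7] [ 99.  150.2] 86.3 grip [538.2   6.4] [16.4 69.9] 87.1 gz 64.0
top lid px [410. 259.] plateZ 34.2 rect34 [ 525.6 -295. ] [ 81.9 149.5] 83.8 grip [ 525.  -305.8] [17.3 71.1] 83.8 gz 62.8
top lid px [347. 262.] plateZ 34.2 rect34 [ 521.2 -142.6] [150.   98.9] 3.7 grip [ 520.5 -142. ] [69.3 16.2] 3.6 gz 63.7
top rim [489.5 324.9] [170.9 217.8] 79.1
top all [489.4 324.7] [171.5 217.8] 79.1
top floor [490.5 325.9] [165.6 209.7] 78.8
top slab [ 485.1 -115.6] [428.6 309.8] 90.0 19.738424776655165
tall [248. 160.] [748.  63.  75.] [760. 104. 125.]
tall [354. 168.] [ 715. -238.   75.] [760. -89. 117.]
tall [185. 175.] [713. 191.  75.] [760. 285.  98.]
side lid px [341. 224.] plateZ 34.1 rect34 [539.7  -1.8] [108.6 148.1] 86.4 grip [ 5.395e+02 -3.000e-01] [24.1 68. ] 88.0 gz 63.0
side lid px [335. 264.] plateZ 34.4 rect34 [ 522.4 -148.4] [148.9 105.4] 3.9 grip [ 521.8 -146.9] [68.9 22.2] 1.3 gz 62.6
side lid px [336. 309.] plateZ 34.7 rect34 [ 527.1 -297.1] [ 77.4 149.4] 84.0 grip [ 525.6 -309.1] [19.7 69.8] 81.1 gz 63.4
side rim [489.9 319. ] [181.2 219.1] 78.3
side all [490.1 320.8] [184.4 219.2] 78.1
side floor [490.7 322.5] [179.6 215.6] 78.5
side slab [ 485.1 -116.4] [427.1 309.9] 90.0 19.60380176545084
tall [405. 160.] [714. 184.  75.] [760. 273.  96.]
tall [416. 190.] [750.  56.  77.] [760.  94. 121.]
tall [418. 254.] [ 715. -243.   75.] [760. -91. 115.]
```

Request:
{"fn": "step_arm", "kwargs": {
  "targets": [
    [[31.3, -48.2, 0], -70, 0],
    [[31.3, -48.2, 0], -70, 0],
    [[31.3, -48.2, 0], -70, 0],
    [[31.3, -48.2, 0], -70, 0],
    [[31.3, -48.2, 0], -70, 0],
    [[31.3, -48.2, 0], -70, 0],
    [[31.3, -48.2, 0], -70, 0],
    [[31.3, -48.2, 0], -70, 0],
    [[31.3, -48.2, 0], -70, 0],
    [[31.3, -48.2, 0], -70, 0]
  ]
}}

```text
clock: 1.5
position: [541.9, 42.8, 252.5]
ee_rot: [0.0, 0.729, 0.685, -0.0]
contact_force: [0.2, 0.8, -0.2]
width: 0.7
grasp_force: 0.0
```

Request:
{"fn": "step_arm", "kwargs": {
  "targets": [
    [[0, 0, 0], 0, 0],
    [[0, 0, 0], 0, 0],
    [[0, 0, 0], 0, 0],
    [[0, 0, 0], 0, 0]
  ]
}}

```text
clock: 2.0
position: [540.2, 47.1, 252.9]
ee_rot: [0.0, 0.727, 0.687, 0.0]
contact_force: [-0.5, 0.5, 0.2]
width: 0.2
grasp_force: 0.0
```

```bash
python3 - <<'E'
from h import *
o=manip.get_obs(); print({k:np.round(v,3).tolist() for k,v in o.items()})
R=__import__('scipy.spatial.transform',fromlist=['Rotation']).Rotation.from_quat(np.roll(o['ee_rot'],-1)).as_matrix(); print(R.round(3), np.degrees(np.arctan2(R[1,1],R[0,1])))
cam('wrist','wrist1')
E
```

```text
{'clock': 2.0, 'qpos': [-0.132, 0.107, 1.69, 0.0, 1.344, -0.076], 'qd': [-0.007, 0.001, -0.002, -0.002, -0.001, -0.002], 'joint_efforts': [0.007, -39.531, -34.044, 0.075, 0.024, 0.003], 'position': [540.16, 47.129, 252.913], 'ee_rot': [0.0, 0.727, 0.687, 0.0], 'contact_force': [-0.463, 0.49, 0.241], 'moment': [-0.045, 0.089, -0.007], 'grasp_force': 0.0, 'width': 0.175}
[[ 0.056  0.998  0.   ]
 [ 0.998 -0.056 -0.   ]
 [ 0.     0.    -1.   ]] -3.21567908312842
```

View pics/wrist1.png

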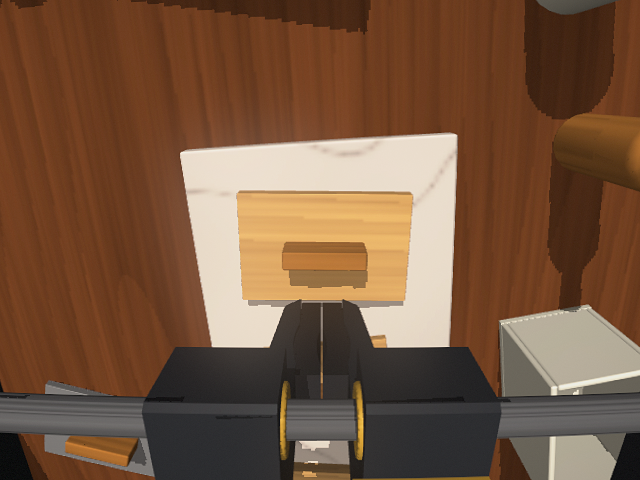

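The wrist view shows lid 1 whole, at about (323,248) with its bar at (325,255). The fingertips (322,300) are above its y-side, so I'll descend and press.

Request:
{"fn": "step_arm", "kwargs": {
  "targets": [
    [[0, 0, -6], 0, 0],
    [[0, 0, -11], 0, 0],
    [[0, 0, -15], 0, 0],
    [[0, 0, -18], 0, 0],
    [[0, 0, -19.5], 0, 0],
    [[0, 0, -20], 0, 0],
    [[0, 0, -20], 0, 0],
    [[0, 0, -20], 0, 0]
  ]
}}

```text
clock: 3.05
position: [541.5, 46.0, 54.0]
ee_rot: [0.001, 0.727, 0.686, 0.001]
contact_force: [0.3, -0.8, -0.4]
width: 0.3
grasp_force: 0.0
```

Request:
{"fn": "step_arm", "kwargs": {
  "targets": [
    [[0, 0, -0.2], 0, 0],
    [[0, 0, -0.4], 0, 0],
    [[0, 0, -0.4], 0, 0]
  ]
}}

```text
clock: 3.42
position: [540.4, 46.1, 48.6]
ee_rot: [-0.0, 0.727, 0.686, -0.0]
contact_force: [0.2, -0.5, 0.5]
width: -0.1
grasp_force: 0.0
```

Request:
{"fn": "step_arm", "kwargs": {
  "targets": [
    [[0, 0, -0.1], 0, 0],
    [[0, 0, -0.1], 0, 0]
  ]
}}

```text
clock: 3.68
position: [540.5, 46.1, 48.4]
ee_rot: [-0.0, 0.727, 0.686, -0.0]
contact_force: [-3.0, 0.2, 8.2]
width: 0.4
grasp_force: 3.8
```

Request:
{"fn": "step_arm", "kwargs": {
  "targets": [
    [[0, 0, -0.1], 0, 0],
    [[0, 0, -0.1], 0, 0]
  ]
}}

```text
clock: 3.92
position: [540.5, 46.1, 48.4]
ee_rot: [-0.0, 0.727, 0.686, -0.0]
contact_force: [-8.2, -0.3, 17.7]
width: 0.3
grasp_force: 8.5
```

Lid 1 (y ≈ 5) doesn't yield: 18 N with no sinking, so it's sound. Next is lid 2.

Request:
{"fn": "step_arm", "kwargs": {
  "targets": [
    [[0, 0, 1], 0, 0],
    [[0, 0, 5], 0, 0],
    [[0, 0, 7], 0, 0],
    [[-2.2, -5, 7], 7, 0],
    [[-2.2, -10, 7], 7, 0],
    [[-2.2, -14.8, 7], 7, 0],
    [[-2.2, -14.8, 5], 7, 0],
    [[-2.2, -14.8, 2], 7, 0],
    [[-2.2, -14.8, 0.7], 7, 0],
    [[-2.2, -14.8, 0.7], 7, 0]
  ]
}}

```text
clock: 5.18
position: [517.9, -101.5, 53.0]
ee_rot: [-0.001, 0.684, 0.73, -0.0]
contact_force: [-0.3, -0.5, 0.6]
width: 0.8
grasp_force: 0.0
```

Request:
{"fn": "step_arm", "kwargs": {
  "targets": [
    [[0, 0, -0.2], 0, 0],
    [[0, 0, -0.4], 0, 0],
    [[0, 0, -0.5], 0, 0],
    [[0, 0, -0.5], 0, 0]
  ]
}}

```text
clock: 5.68
position: [518.6, -101.9, 48.9]
ee_rot: [0.0, 0.684, 0.73, 0.0]
contact_force: [-0.4, 0.0, -0.1]
width: 0.8
grasp_force: 0.0
```

Request:
{"fn": "step_arm", "kwargs": {
  "targets": [
    [[0, 0, -0.1], 0, 0],
    [[0, 0, -0.1], 0, 0]
  ]
}}

```text
clock: 5.92
position: [518.7, -101.9, 47.8]
ee_rot: [0.0, 0.684, 0.73, 0.0]
contact_force: [0.0, 0.5, 1.7]
width: 0.3
grasp_force: 0.5
```

Request:
{"fn": "step_arm", "kwargs": {
  "targets": [
    [[0, 0, -0.1], 0, 0],
    [[0, 0, -0.1], 0, 0]
  ]
}}

```text
clock: 6.18
position: [518.5, -101.9, 46.7]
ee_rot: [0.0, 0.684, 0.73, 0.0]
contact_force: [1.0, 0.8, 1.7]
width: 0.5
grasp_force: 0.6
```

Request:
{"fn": "step_arm", "kwargs": {
  "targets": [
    [[0, 0, -0.1], 0, 0],
    [[0, 0, -0.1], 0, 0]
  ]
}}

```text
clock: 6.42
position: [518.5, -101.9, 45.6]
ee_rot: [-0.0, 0.684, 0.73, -0.0]
contact_force: [0.3, 0.9, 0.6]
width: 1.2
grasp_force: 0.5
```

Request:
{"fn": "step_arm", "kwargs": {
  "targets": [
    [[0, 0, -0.1], 0, 0],
    [[0, 0, -0.1], 0, 0]
  ]
}}

```text
clock: 6.68
position: [518.5, -101.9, 44.8]
ee_rot: [-0.0, 0.684, 0.729, 0.0]
contact_force: [-0.3, 2.0, 3.1]
width: 0.3
grasp_force: 1.5
```

Request:
{"fn": "step_arm", "kwargs": {
  "targets": [
    [[0, 0, -0.1], 0, 0],
    [[0, 0, -0.1], 0, 0]
  ]
}}

```text
clock: 6.92
position: [518.6, -101.9, 44.6]
ee_rot: [-0.0, 0.684, 0.73, -0.0]
contact_force: [-3.9, 3.0, 11.4]
width: 0.3
grasp_force: 5.8
```

Lid 2 (y ≈ -143) sank about 4 mm under roughly 1 N and then stopped firmly, so it's the warped one. I'll rise, turn for its bar and take a fresh picture.

Request:
{"fn": "step_arm", "kwargs": {
  "targets": [
    [[0, 0, 1], 0, 0],
    [[0, 0, 5], 0, 0],
    [[0, 0, 11], 10, 0.6],
    [[0.3, -4.1, 15], 90, 0.6],
    [[0.3, -4.1, 15], 90, 0.6],
    [[0.3, -4.1, 15], 90, 0.6],
    [[0.3, -4.1, 15], 90, 0.6],
    [[0.3, -4.1, 15], 90, 0.6],
    [[0.3, -4.1, 15], 90, 0.6],
    [[0.3, -4.1, 15], 90, 0.6]
  ]
}}

```text
clock: 8.18
position: [521.4, -143.0, 193.8]
ee_rot: [-0.0, 0.007, 1.0, -0.0]
contact_force: [-0.5, -0.1, -0.4]
width: 53.1
grasp_force: 0.0
```

Request:
{"fn": "step_arm", "kwargs": {
  "targets": [
    [[0, 0, 0], 0, 0.6],
    [[0, 0, 0], 10, 0.6],
    [[0, 0, 0], 10, 0.6],
    [[0, 0, 0], 10, 0.6]
  ]
}}

```text
clock: 8.68
position: [521.5, -142.9, 193.7]
ee_rot: [0.0, -0.075, 0.997, -0.0]
contact_force: [0.4, -0.7, 0.2]
width: 52.8
grasp_force: 0.0
```

```bash
python3 - <<'E'
from h import *
from scipy.spatial.transform import Rotation
o=manip.get_obs(); R=Rotation.from_quat(np.roll(o['ee_rot'],-1)).as_matrix()
print(o['clock'],o['position'].round(1),np.degrees(np.arctan2(R[1,1],R[0,1])),o['qpos'].round(2),o['width'])
for n in ['wrist','top']:
    c=cam(n,n+'2'); P=cloud(c); Z=P[...,2]
    hsv=cv2.cvtColor(c['image'],cv2.COLOR_BGR2HSV)
    for x0,y0 in [(538.5,5),(521,-143),(525,-306)]:
        m=(hsv[...,1]>50)&(abs(P[...,0]-x0)<60)&(abs(P[...,1]-y0)<35)&(Z>56)&(Z<70)
        q=P[m]
        if len(q)<30: continue
        r=cv2.minAreaRect(q[:,:2].astype(np.float32)); print(n,x0,len(q),np.round(r,1) if 0 else r)
E
```

```text
8.675 [ 521.5 -142.9  193.7] 98.6023064086961 [-0.49  0.17  1.75 -0.    1.23 -2.21] 52.78609549835625
wrist 538.5 2573 ((540.5213012695312, 3.537489891052246), (17.359975814819336, 70.16752624511719), 86.22450256347656)
wrist 521 2534 ((522.9767456054688, -144.05458068847656), (70.3595962524414, 16.036035537719727), 3.7279927730560303)
wrist 525 2975 ((526.7110595703125, -306.74102783203125), (17.363840103149414, 70.63158416748047), 83.63436126708984)
top 538.5 208 ((538.8702392578125, 6.210543155670166), (16.472808837890625, 70.81680297851562), 87.38838958740234)
top 521 115 ((504.89923095703125, -143.0277862548828), (37.5416259765625, 16.271631240844727), 4.646357536315918)
top 525 217 ((524.7604370117188, -306.1171569824219), (17.113754272460938, 70.69755554199219), 83.6934585571289)
```

View pics/wrist2.png

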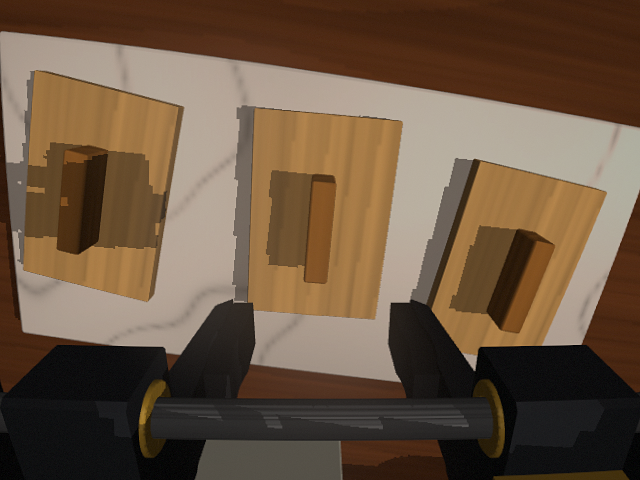

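The picture shows the warped lid in the middle, its bar at (320,230) between the open fingers. Lid 1 is on the left and lid 3 on the right, neither of them moved. Now I'll go down and grasp.

Request:
{"fn": "step_arm", "kwargs": {
  "targets": [
    [[0.1, 0, -5], -5, 0.6],
    [[0.1, 0, -9], -5, 0.6],
    [[0.1, 0, -12], -5, 0.6],
    [[0.1, 0, -13.6], -5, 0.6],
    [[0.1, 0, -14.1], -5, 0.6],
    [[0.1, 0, -14.1], -5, 0.6],
    [[0.1, 0, -14.1], -5, 0.6]
  ]
}}

```text
clock: 9.65
position: [523.4, -143.4, 53.9]
ee_rot: [0.001, -0.034, 0.999, -0.001]
contact_force: [-1.0, -0.2, 1.0]
width: 53.2
grasp_force: 0.0
```

Request:
{"fn": "step_arm", "kwargs": {
  "targets": [
    [[0, 0, 0], 0, 0.4],
    [[0, 0, 0], 0, 0.3],
    [[0, 0, 0], 0, 0.2],
    [[0, 0, 0], 0, 0],
    [[0, 0, 0], 0, 0],
    [[0, 0, 0], 0, 0],
    [[0, 0, 0], 0, 0]
  ]
}}

```text
clock: 10.52
position: [522.7, -143.1, 52.9]
ee_rot: [0.0, -0.034, 0.999, -0.0]
contact_force: [-0.2, -1.3, 0.9]
width: 15.9
grasp_force: 29.9
```

Request:
{"fn": "step_arm", "kwargs": {
  "targets": [
    [[0, 0, 1], 0, 0],
    [[0, 0, 3], 0, 0],
    [[0, 0, 6], 0, 0],
    [[0, 0, 9], 0, 0],
    [[0, 0, 12], 0, 0],
    [[0, 0, 12], 0, 0],
    [[0, 0, 12], 0, 0]
  ]
}}

```text
clock: 11.4
position: [521.7, -142.4, 171.5]
ee_rot: [-0.001, -0.034, 0.999, 0.001]
contact_force: [-0.4, -0.3, -3.9]
width: 15.6
grasp_force: 29.9
```

```bash
python3 - <<'E'
from h import *
from scipy.spatial.transform import Rotation
o=manip.get_obs(); R=Rotation.from_quat(np.roll(o['ee_rot'],-1)).as_matrix()
print(o['clock'],o['position'].round(1),np.degrees(np.arctan2(R[1,1],R[0,1])),o['width'],o['grasp_force'],o['contact_force'],o['moment'])
c=cam('wrist','wrist3'); P=cloud(c)
c=cam('top'); P=cloud(c); hsv=cv2.cvtColor(c['image'],cv2.COLOR_BGR2HSV); Z=P[...,2]
teal=(hsv[...,0]>80)&(hsv[...,0]<98)&(hsv[...,1]>90)&(P[...,0]>200)&(P[...,0]<640)&(P[...,1]>150)&(P[...,1]<500)
print(cv2.minAreaRect(P[teal][:,:2].astype(np.float32)))
E
```

```text
11.4 [ 521.7 -142.4  171.5] 93.8996122665217 15.575658890336836 29.86421166686341 [-0.35385305 -0.25865418 -3.91349917] [0.03692289 0.05703384 0.00541305]
((489.8228759765625, 325.0872497558594), (170.37704467773438, 218.19741821289062), 78.7608642578125)
```

View pics/wrist3.png

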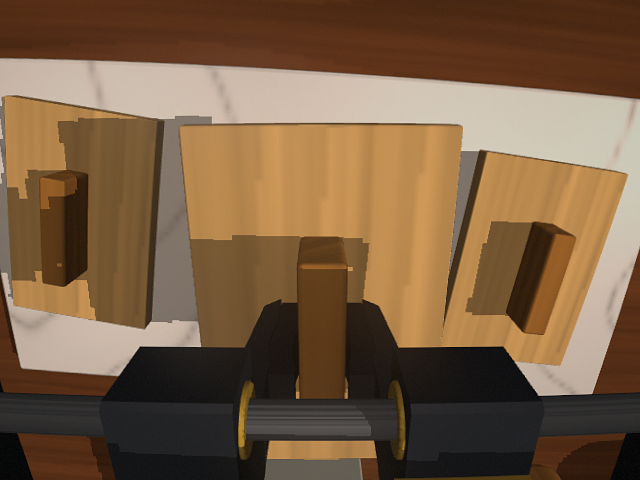

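The lid hangs level in the grip, its bar at (322,320), and both sound lids are still on the slab. Next I carry it to the tray.

Request:
{"fn": "step_arm", "kwargs": {
  "targets": [
    [[-0.1, 2, 0], 0, 0],
    [[-0.4, 6, 0], -2, 0],
    [[-0.8, 11, 0], -4, 0],
    [[-1.2, 16, 0], -6, 0],
    [[-1.6, 21, 0], -8, 0],
    [[-2.0, 26, 0], -10, 0],
    [[-2.4, 31, 0], -12, 0],
    [[-2.7, 36, 0], -13, 0],
    [[-2.9, 40, 0], -14, 0],
    [[-3.1, 43, 0], -15, 0]
  ]
}}

```text
clock: 12.75
position: [489.7, 289.7, 171.8]
ee_rot: [-0.001, 0.096, 0.995, -0.0]
contact_force: [0.6, 0.1, -3.2]
width: 15.7
grasp_force: 29.9
```

Request:
{"fn": "step_arm", "kwargs": {
  "targets": [
    [[0, 2, 0], 0, 0],
    [[0, 3.2, 0], 0, 0],
    [[-0.1, 3.7, 0], 0, 0],
    [[-0.1, 3.7, 0], 0, 0],
    [[-0.1, 3.7, 0], 0, 0],
    [[-0.1, 3.7, 0], 0, 0]
  ]
}}

```text
clock: 13.5
position: [490.7, 323.5, 172.8]
ee_rot: [0.0, 0.097, 0.995, -0.0]
contact_force: [-0.2, 0.6, -2.9]
width: 15.8
grasp_force: 29.9
```

```bash
python3 - <<'E'
from h import *
from scipy.spatial.transform import Rotation
o=manip.get_obs(); R=Rotation.from_quat(np.roll(o['ee_rot'],-1)).as_matrix()
print(o['clock'],o['position'].round(1),np.degrees(np.arctan2(R[1,1],R[0,1])),o['width'],o['grasp_force'],o['contact_force'])
a=cam('wrist')['image']; cam('side','side4'); cv2.imwrite('pics/both4.png',np.hstack([cv2.resize(a,(400,300)),cv2.resize(cv2.imread('pics/side4.png')[60:300,200:520],(400,300))]))
E
```

```text
13.5 [490.7 323.5 172.8] 78.8403066563306 15.789750199578341 29.86426073766779 [-0.18834269  0.61101759 -2.92628958]
```

View pics/both4.png

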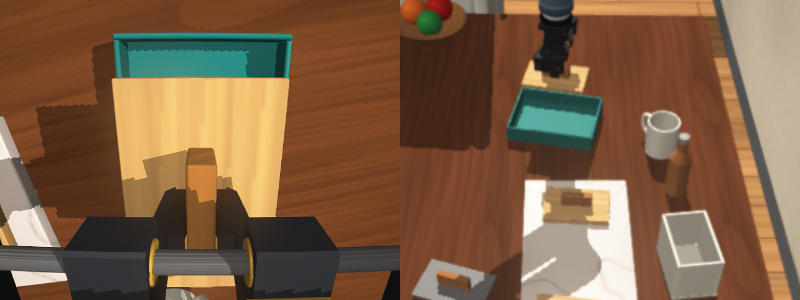

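In the left panel the lid is over the tray and lined up with its walls (tray rim x 115–290). The right panel shows it level, with everything else in place. I'll lower it.

Request:
{"fn": "step_arm", "kwargs": {
  "targets": [
    [[0, 0, -3], 0, 0],
    [[0, 0, -6], 0, 0],
    [[0, 0, -9], 0, 0],
    [[0, 0, -11], 0, 0],
    [[0, 0, -12.2], 0, 0],
    [[0, 0, -12.8], 0, 0],
    [[0, 0, -13], 0, 0],
    [[0, 0, -13], 0, 0]
  ]
}}

```text
clock: 14.6
position: [491.0, 324.3, 43.4]
ee_rot: [0.001, 0.097, 0.995, 0.0]
contact_force: [0.4, 0.6, -2.7]
width: 15.9
grasp_force: 29.9
```

Request:
{"fn": "step_arm", "kwargs": {
  "targets": [
    [[0, 0, -0.1], 0, 0],
    [[0, 0, -0.2], 0, 0],
    [[0, 0, -0.2], 0, 0]
  ]
}}

```text
clock: 14.98
position: [490.5, 324.1, 40.8]
ee_rot: [0.0, 0.097, 0.995, 0.0]
contact_force: [0.4, 0.8, -3.3]
width: 15.9
grasp_force: 29.9
```

Request:
{"fn": "step_arm", "kwargs": {
  "targets": [
    [[0, 0, -0.1], 0, 0],
    [[0, 0, -0.1], 0, 0]
  ]
}}

```text
clock: 15.22
position: [490.4, 324.1, 39.6]
ee_rot: [-0.0, 0.097, 0.995, -0.0]
contact_force: [-0.7, -0.0, -2.5]
width: 15.8
grasp_force: 29.9
```

Request:
{"fn": "step_arm", "kwargs": {
  "targets": [
    [[0, 0, -0.1], 0, 0],
    [[0, 0, -0.1], 0, 0]
  ]
}}

```text
clock: 15.48
position: [490.6, 324.1, 38.8]
ee_rot: [0.0, 0.097, 0.995, 0.0]
contact_force: [-1.3, -0.6, -0.9]
width: 15.8
grasp_force: 29.9
```

Request:
{"fn": "step_arm", "kwargs": {
  "targets": [
    [[0, 0, -0.1], 0, 0],
    [[0, 0, -0.1], 0, 0]
  ]
}}

```text
clock: 15.72
position: [490.6, 324.2, 38.8]
ee_rot: [0.0, 0.097, 0.995, -0.0]
contact_force: [-3.5, -2.5, 8.2]
width: 16.0
grasp_force: 29.9
```

The lid is touching the tray floor, so I'll release it and rise.

Request:
{"fn": "step_arm", "kwargs": {
  "targets": [
    [[0, 0, 0.1], 0, 0],
    [[0, 0, 0.1], 0, 0.2],
    [[0, 0, 0.1], 0, 0.3],
    [[0, 0, 0.1], 0, 0.4],
    [[0, 0, 0.1], 0, 0.5],
    [[0, 0, 0.1], 0, 0.5]
  ]
}}

```text
clock: 16.48
position: [490.5, 324.1, 38.7]
ee_rot: [0.0, 0.097, 0.995, -0.0]
contact_force: [-0.1, -0.0, -0.3]
width: 43.9
grasp_force: 0.0
```

Request:
{"fn": "step_arm", "kwargs": {
  "targets": [
    [[0, 0, 1], 0, 0.5],
    [[0, 0, 4], 0, 0.5],
    [[0, 0, 9], 0, 0.5],
    [[0, 0, 15], 0, 0.5],
    [[-4, 4, 19], 0, 0.5],
    [[-9, 9, 20], 0, 0.5],
    [[-14, 14, 20], 0, 0.5],
    [[-14, 14, 20], 0, 0.5],
    [[-14, 14, 20], 0, 0.5],
    [[-14, 14, 20], 0, 0.5]
  ]
}}

```text
clock: 17.73
position: [351.1, 463.6, 239.0]
ee_rot: [0.0, 0.097, 0.995, -0.0]
contact_force: [0.7, 0.4, 0.0]
width: 43.8
grasp_force: 0.0
```

```bash
python3 - <<'E'
from h import *
o=manip.get_obs(); print(o['clock'],o['position'].round(1),o['width'],o['contact_force'])
for n in ['top','side']:
    c=cam(n,n+'5'); P=cloud(c); Z=P[...,2]; hsv=cv2.cvtColor(c['image'],cv2.COLOR_BGR2HSV)
    m=(hsv[...,0]<30)&(hsv[...,1]>50)&(abs(P[...,0]-490)<85)&(abs(P[...,1]-324)<60)&(Z>12)&(Z<60)
    q=P[m]; pl=q[q[:,2]<30]; A=np.c_[pl[:,:2]-[490,324],np.ones(len(pl))]; s=np.linalg.lstsq(A,pl[:,2],rcond=None)[0]
    print(n,'plate fit slopes,z',s.round(3),'rect',cv2.minAreaRect(q[:,:2].astype(np.float32)),'grip z',np.percentile(q[:,2],95))
cv2.imwrite('pics/end.png',np.hstack([cv2.resize(cv2.imread('pics/top5.png')[100:400,80:480],(400,300)),cv2.resize(cv2.imread('pics/side5.png')[60:360,180:580],(400,300))]))
E
```

```text
17.725 [351.1 463.6 239. ] 43.84775571211238 [0.70020782 0.39445445 0.0053739 ]
top plate fit slopes,z [-4.0000e-03  0.0000e+00  2.0687e+01] rect ((489.6270446777344, 326.58709716796875), (104.38436889648438, 150.64808654785156), 79.62559509277344) grip z 48.93600523482096
side plate fit slopes,z [-3.0000e-03 -7.0000e-03  1.9826e+01] rect ((489.3758850097656, 323.46417236328125), (110.78995513916016, 155.24742126464844), 82.75814056396484) grip z 48.03597461045651
```

View pics/end.png

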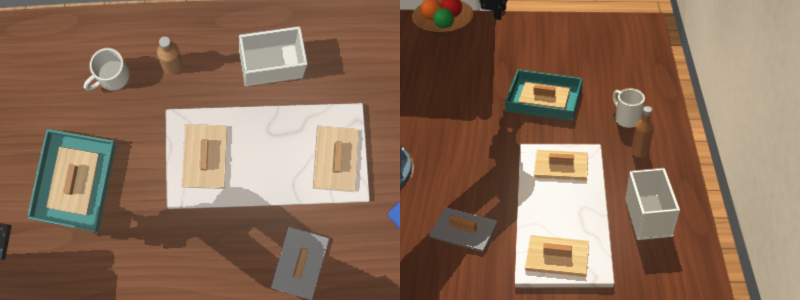

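The warped lid lies flat in the tray, with its plate top at z ≈ 20 and no measurable slope. The two sound lids (205,155) and (337,158) are on the slab, and the mug, mill and canister stand where they were.

```bash
python3 -c "
from station import manip
print(manip.sign_off())"
```

```text
the job is handed in; nothing more can be done
None
```

The middle lid was the one that rocked, sinking about 4 mm under a light push, and it now lies flat and right way up in the teal tray. I handed the job in at about 18 s; the first lid I pressed was firm, and I left the third unpressed once the rocker was found.

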